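# Drive a worn sleeve out of a stirrer bearing head

## Robot

A 6-joint arm with a two-finger parallel gripper is mounted at the origin on a cart in front of the work surface, level with it; the furniture and walls round the work are solid. World frame = base frame: x ahead of the robot, y to its left, z up, the work surface at z = 0. Lengths are in mm, angles in rad, forces in N, time in s.
With the tool pointing down it reaches from about 275 to 750 mm from the base axis. Payload 10.2 kg.
Tool frame: the origin (TCP) lies at the very end of the fingers, on their centre line; the grasp point (between the pads) lies 19 mm behind it; z points along the fingers, y is the line along which they close (so a half turn about z gives the same grasp; the last joint's range is limited). The gripper opens to 85 mm and grips with 20 to 120 N. Pads are 22 mm wide; open, the fingers measure 114 mm over their backs; the gripper's body (76 mm by 85 mm) begins 54 mm behind the grasp point. The pads swing forward as they close: fully open they stand 13 mm farther back than shut.
Start: joints at [0.958, 0.313, 1.498, -0, 1.331, -0.223], TCP at [199.515, 485.618, 231.294] pointing down, gripper open.
Joint ranges: [-2.94, 2.94], [-0.97, 2.17], [0.19, 2.56], [-1.23, 4.37], [0.02, 3.11], [-2.88, 2.88]. Speed limits (rad/s): [2.39, 2.39, 3.01, 3.14, 3.14, 3.14].

## Interface

Orientations are given as a unit quaternion [w, x, y, z].
In Python, from rig import monitor, eyes, job gives the robot as it stands. The module is installed in compiled form; this text tells all that it offers.
- The arm moves only by the tool send_rows, never from a script. Its argument "targets" is one flat list of numbers, 7 for each row, row after row: the turn, a rotation vector about the tool's x, y, z in degrees, then the shift along the tool's x, y, z in units of 60 mm (1.0 is 60 mm), then the opening, from -1 (shut) to 1 (fully open), so that 0 is half open. A call has 1 to 5 rows; each row shifts and turns the commanded pose from where the row before left it, along the tool's axes as they then stand; what a row does not reach is not made up. A row lasts 1/8 s, in which the tool goes at most 62.5 mm and 10.7 degrees, less where a joint would pass 70% of its speed; a pose out of reach is approached as far as the arm can. A call is refused whole if a number of a shift passes 1 or a number of a turn 10.7, either way. A call with a gripper value outside its range is refused whole. The fingers move at their own pace and stop on an object; "newtons" is the grip in N (left out, the last holds). Time passes only in rows, so rows that do not move let the fingers close. It gives the time, the measured TCP pose, the force, the opening and the grip force at its end, in the units of the state.
- monitor.sense(): the state, without advancing time (a new reading comes with each control period).
- eyes.capture(name): name is "scene" or "top" or "wrist"; returns a dict with "img" (480x640x3 uint8, red, green, blue), "K" (3x3 intrinsics, pixels), "distortion" ([k1, k2, p1, p2, k3] as OpenCV has them; the pictures are not rectified), "R" (3x3) and "t" (3): a world point X has camera coordinates R X + t. Camera axes: x right, y down, z forward; pixel columns grow to the right and rows downward; lengths in mm; the calibration is good to about 2 mm. A picture is of the moment at which its call begins. There is no depth.
- job.finish_job(): hands the job in; it is judged then, once.
The state is a dict: "time_s": time; "joints": joint angles; "dq": joint speeds; "tau": joint torques, N m; "eef_pos": TCP position; "ee_rot": TCP orientation; "force": force on the tool from outside, world axes, zero at the start; "wrist_torque": the same for the moment, N m; "grip_width": opening from 0.0 (shut) to 1.0 (fully open); "grip_force": force on a finger pad.
Only numpy, scipy, OpenCV 4.12 (cv2) and the standard library are available. Lean on these libraries where they do the work, as an engineer would, in place of code of your own. Each camera call takes 0.05 s, during which the arm holds its last target. There are 200 camera calls.

## Task

Take the blue-handled drift out of its grey rest and push its rod down through the bearing head until the worn white sleeve drops into the cup below. Go on until the drift's collar sits on the sprung brass ring and press it down for about a second with roughly 15 N (at least 10), never more than 25 N, to reset the ring; then put the drift back in its rest and leave the other things on the bench alone.

Things in the scene. Friction and masses are not known exactly. Their poses are not given: they have to be found in the camera images.
- bearing_stand: Fixed stand; origin on the worktop on the bore axis, z up. Grey base 140 x 110 x 12 mm; steel column 62 mm behind the axis (stand's +x), top 128 mm high; aluminium head 48 x 48 x 40 mm clamped on the column, with an upright through bore of 18 mm on the axis. The head's height is NOT measured: its underside lies 72 to 98 mm above the worktop.
- cup (a point): Inner floor, centre, of the round catch cup under the bore, on the bore axis, 14 mm above the worktop; inside diameter 56 mm, rim 34 mm above the worktop.
- bore_axis (a point): A point on the bore axis, 120 mm above the worktop, whatever the head's height. Over the head is a sprung brass ring (outer 40, hole 20, 4 mm thick) on this axis: its top, unpressed, is 52 mm above the head's underside (124 to 150 mm above the worktop). It takes 4 N to start moving down and 8 N more per mm.
- sleeve_mid (a point): Centre of the sleeve (diameter 16, length 36 mm, 20 g). At the start it is upright in the bore, its centre about 98 mm above the worktop; it may lie or stand once in the cup.
- drift: Loose steel drift, 126 mm long, 0.2 kg; origin at the tip of its rod, z towards the handle. From the tip: rod of diameter 11 up to 56 mm (first 4 mm tapered), collar of diameter 34 from 56 to 64 mm, blue round handle of diameter 24 from 64 to 126 mm. At the start it hangs upright in its rest, collar on the rest's top, tip 8 mm above the worktop.
- sleeve: The worn white sleeve; origin at the centre of its lower end, z along its axis. Only the drift may touch it. Two sprung brass plungers on the stand's +y and -y sides grip it by friction: it slides down under about 6 to 15 N and falls free once its upper end is under the plungers, 9 mm above the head's underside.
- collar (a point): Centre of the underside of the drift's collar, 56 mm above its tip.
- drift_rest: Fixed grey block 70 x 70 x 64 mm with an upright through hole of 17 mm diameter in its middle, slightly flared at the top. Origin under its centre on the worktop.
- rest_mouth (a point): Centre of the mouth of the rest's hole, 64 mm above the worktop.
- glass_beaker: Bystander: clear glass beaker, 67 x 73 x 86 mm, origin under its centre.
- dropper_bottle: Bystander: small white dropper bottle, diameter 24, height 68 mm, origin under its centre.
- lidded_jar: Bystander: white jar with red lid, diameter 45, height 62 mm, origin under its centre.
Not all that is in view belongs to the job. Several things have the shape of the drift; the one meant has the colours described above.

How it is judged (in metres and radians):
On the way, in this order (a step that is already met when the one before it is completed fails the run):
1. the rod of the drift stands upright in the bore of the head (horizontal distance between drift and bore_axis below 0.006 m and height (world z) of drift below 0.11 m and angle between drift's own z axis and vertical below 0.15 rad), for 0.1 s.
2. with the sleeve out and in the cup, the drift, upright with its rod right through the bore, presses on the stand with at least 10 N (height (world z) of sleeve_mid below 0.045 m and horizontal distance between sleeve_mid and cup below 0.028 m and horizontal distance between drift and bore_axis below 0.006 m and height (world z) of collar below 0.1495 m and angle between drift's own z axis and vertical below 0.15 rad and contact force between drift and bearing_stand above 10 N), for 0.4 s.
At the end, for the whole second after the job is handed in: The sleeve lies in the cup under the head (centre less than 45 mm above the worktop and within 28 mm of the cup's axis), the drift is back upright in its rest with the collar down on it (within 4 mm in height, 6 mm sideways), and both are at rest (height (world z) of sleeve_mid below 0.045 m and horizontal distance between sleeve_mid and cup below 0.028 m and horizontal distance between collar and rest_mouth below 0.006 m and height (world z) of collar below 0.068 m and angle between drift's own z axis and vertical below 0.1 rad and linear speed of each of drift, sleeve below 0.02 m/s); the robot touches nothing.
It fails at once if the drift presses on the stand with more than 25 N (contact force between drift and bearing_stand above 25 N).
It fails at once if the sleeve is touched with the fingers (contact force between the fingers and sleeve above 0.5 N).
It fails at once if a bystander is moved by more than 20 mm (distance of any of glass_beaker, dropper_bottle, lidded_jar from where it was at the start of the episode above 0.02 m).
It also fails if it takes over 72 s, if anything falls off the work surface, if the arm or the gripper's body presses on something with over 40 N, if the wrist force passes 120 N, or if a joint passes its speed limit or range.

## Working session

There is one attempt and no reset: what is moved stays moved. The work goes in short steps, Python scripts to look and compute and a tool call to move; the robot and the scene stay as the last step left them, time stands still between calls to the robot, and variables do not carry over. Pictures are saved under pics/ and viewed, at most 10 in all, crops included, and the job is handed in when it is done.

Besides the shell and the picture viewer there is one more tool, called after "Call:" as name(argument=value, ...) on one line, values as JSON. send_rows: Moves the arm, as the interface text tells. Its arguments: {"type":"object","properties":{"targets":{"type":"array","items":{"type":"number"}},"newtons":{"type":"number"}},"required":["targets"]}

```bash
mkdir -p pics; python3 - <<'E'
from rig import monitor, eyes
import cv2,pickle
s=monitor.sense()
for k in s: print(k,s[k])
for n in ("scene","top","wrist"):
    c=eyes.capture(n); pickle.dump(c,open(f"pics/{n}0.pkl","wb")); cv2.imwrite(f"pics/{n}0.png",c["img"][:,:,::-1])
    print(n,c["K"],c["distortion"],c["R"],c["t"])
E
```

```text
time_s 0.0
joints [ 9.57577827e-01  3.13430908e-01  1.49843459e+00  3.13846707e-06
  1.33101643e+00 -2.23380110e-01]
dq [-8.71069211e-04 -9.42037984e-05  2.61620431e-04 -1.86626210e-04
 -6.86753741e-04 -5.28193292e-04]
tau [ 6.50218499e-05 -4.12267399e+01 -2.59744889e+01 -1.78483556e-04
  4.13499321e-03  1.78556195e-05]
eef_pos [199.36755983 485.39069193 230.74579055]
ee_rot [-2.63249145e-04  1.93687587e-01  9.81063047e-01 -5.88438916e-04]
force [ 0.50125449  0.07708704 -0.31738003]
wrist_torque [-0.06249688  0.05343599 -0.01001217]
grip_force 0.0
grip_width 0.9994556179265659
scene [[456.05188576   0.         320.79928756]
 [  0.         456.05188576 242.42132791]
 [  0.           0.           1.        ]] [-0.05605454  0.          0.          0.          0.        ] [[ 0.77918864 -0.62676681 -0.00533162]
 [-0.45794351 -0.56346049 -0.68760455]
 [ 0.42796355  0.53821523 -0.72606581]] [-429.06836637  336.09588962 1066.01182265]
top [[585.67423716   0.         322.26104821]
 [  0.         585.67423716 241.67965295]
 [  0.           0.           1.        ]] [-0.08006217  0.          0.          0.          0.        ] [[ 0.00394215 -0.99986468 -0.01597116]
 [-0.99109938 -0.00178135 -0.13311219]
 [ 0.13306573  0.01635375 -0.99097228]] [  16.25643594  568.18204335 1677.49905033]
wrist [[331.08342012   0.         315.87445013]
 [  0.         331.08342012 234.77303783]
 [  0.           0.           1.        ]] [-0.02246594  0.          0.          0.          0.        ] [[ 3.80675901e-01  9.24708246e-01 -7.19917579e-04]
 [ 8.74428019e-01 -3.59723529e-01  3.25537435e-01]
 [ 3.00768179e-01 -1.24553772e-01 -9.45528879e-01]] [-524.35027651  -41.74094178  380.65399057]
```

View pics/scene0.png

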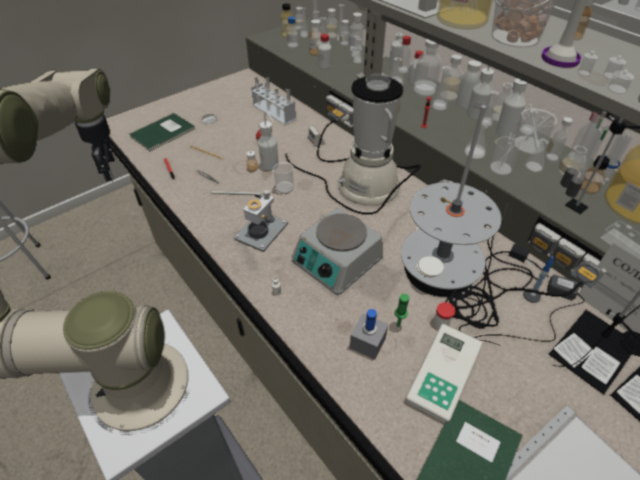

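View pics/top0.png

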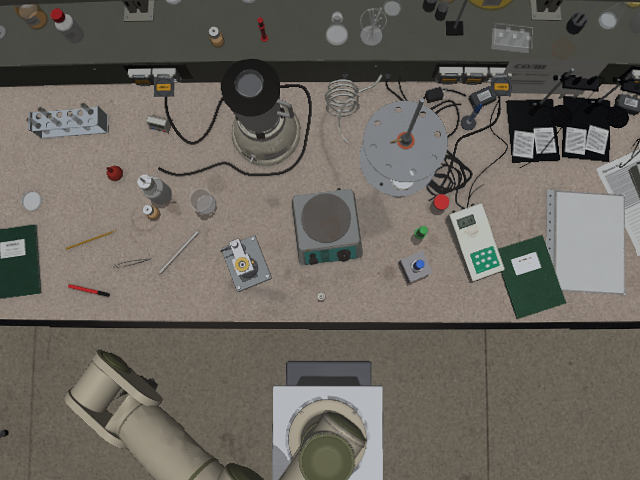

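The scene shows the stand at about (262,215) with the blue drift in its grey rest at (369,330). In the top view they are at (242,265) and (415,267). The dropper bottle is at (321,296) and the jar at (441,204). I'll enlarge these next.

```bash
python3 - <<'E'
import cv2,numpy as np
s=cv2.imread("pics/scene0.png");t=cv2.imread("pics/top0.png")
c=lambda im,x,y:cv2.resize(im[y:y+60,x:x+80],None,fx=5,fy=5,interpolation=cv2.INTER_CUBIC)
cv2.imwrite("pics/c1.png",np.vstack([np.hstack([c(t,205,232),c(t,375,235)]),np.hstack([c(s,222,188),c(s,330,298)])]))
E
```

```text
(no output)
```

View pics/c1.png

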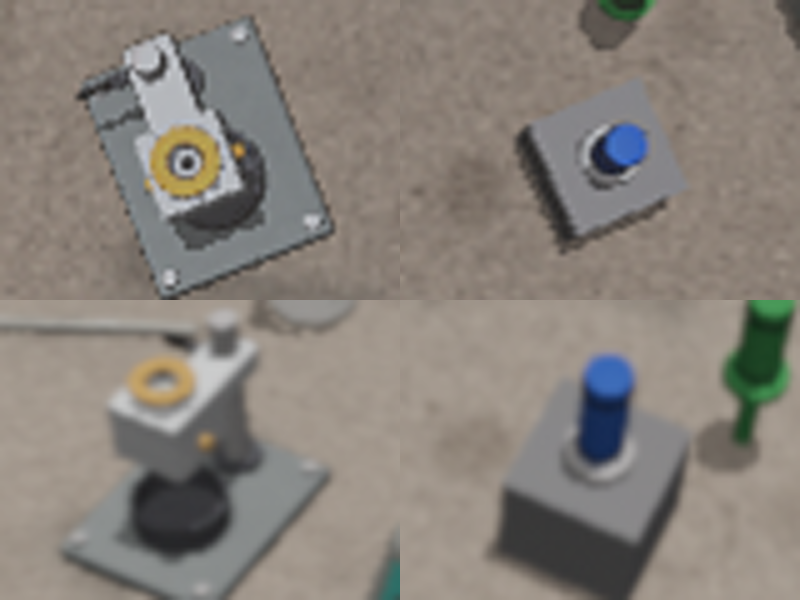

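The crops show the brass ring at top (241.8,263.8) and scene (254,204). The blue handle's top face is at top (419.8,263.8) and scene (371.4,312.8). The bore is visible in both views, and the green drift is a decoy without a rest.

```bash
cat > h.py <<'E'
import numpy as np,cv2,pickle
def ray(c,p):
    n=cv2.undistortPoints(np.array([[p]],float),c["K"],np.array(c["distortion"]))[0,0]
    R=np.array(c["R"]);return -R.T@c["t"],R.T@np.array([n[0],n[1],1.])
def atz(c,p,z):
    o,d=ray(c,p);return o+d*(z-o[2])/d[2]
def tri(obs):
    A=np.zeros((3,3));b=np.zeros(3)
    for c,p in obs:
        o,d=ray(c,p);d=d/np.linalg.norm(d);M=np.eye(3)-np.outer(d,d);A+=M;b+=M@o
    return np.linalg.solve(A,b)
def proj(c,X):
    return cv2.projectPoints(np.array([X],float),cv2.Rodrigues(np.array(c["R"]))[0],np.array(c["t"],float),c["K"],np.array(c["distortion"]))[0][0,0]
def load(n):return pickle.load(open(f"pics/{n}.pkl","rb"))
E
python3 - <<'E'
from h import *
np.set_printoptions(precision=1,suppress=True)
s,t=load("scene0"),load("top0")
T=lambda u,v:(205+(u+.5)/5-.5,232+(v+.5)/5-.5)
S=lambda u,v:(222+(u+.5)/5-.5,188+(v-300+.5)/5-.5)
T2=lambda u,v:(375+(u-400+.5)/5-.5,235+(v+.5)/5-.5)
S2=lambda u,v:(330+(u-400+.5)/5-.5,298+(v-300+.5)/5-.5)
print("ring",tri([(t,T(186,161)),(s,S(162,382))]))
print("handle",tri([(t,T2(626,146)),(s,S2(609,376))]))
for z in(124,137,150):print(z,atz(t,T(186,161),z),atz(s,S(162,382),z))
print("h134",atz(t,T2(626,146),134),atz(s,S2(609,376),134))
print("base",[atz(t,T(*p),12)[:2] for p in((250,15),(333,232),(165,297),(83,80))])
print("rest top",[atz(t,T2(*p),64)[:2] for p in((640,80),(688,188),(565,240),(527,127))])
print("bottle",atz(t,(321,296),60),"jar",atz(t,(441,204),60),"beaker",atz(t,(204,202),60),"green",atz(t,(423,231),100))
E
```

```text
ring [495.  239.3 124.4]
handle [ 495.7 -253.3  130.6]
124 [494.2 239.8 124. ] [496.  239.3 124. ]
137 [493.  237.8 137. ] [489.1 226.1 137. ]
150 [491.7 235.7 150. ] [482.3 212.9 150. ]
h134 [ 494.4 -252.1  134. ] [ 494.9 -255.5  134. ]
base [array([592.6, 220.6]), array([463. , 168.9]), array([424.2, 267.9]), array([553.3, 320. ])]
rest top [array([ 539.3, -271.4]), array([ 477. , -297.9]), array([ 447.1, -226.9]), array([ 512. , -205.9])]
bottle [408.5  20.5  60. ] jar [ 676.8 -328.6   60. ] beaker [682.2 365.6  60. ] green [ 590.8 -268.   100. ]
```

Call:
send_rows(targets=[0,0,0,-0.66,-0.68,0,1,0,0,0,-0.66,-0.68,0,1,0,0,0,-0.66,-0.68,0,1,0,0,0,-0.66,-0.68,0,1,0,0,0,-0.66,-0.68,0,1])

```text
time_s: 0.78
eef_pos: [305.4, 220.0, 231.3]
ee_rot: [0.0, 0.193, 0.981, 0.0]
force: [0.9, 0.1, 0.3]
grip_width: 0.999
grip_force: 0.0
```

Call:
send_rows(targets=[0,0,0,-0.66,-0.68,0,1,0,0,0,-0.66,-0.68,0,1,0,0,0,-0.66,-0.68,0,1,0,0,0,-0.66,-0.68,0,1,0,0,0,-0.66,-0.68,0,1])

```text
time_s: 1.4
eef_pos: [411.1, -44.2, 231.3]
ee_rot: [0.0, 0.194, 0.981, 0.0]
force: [-0.0, -0.4, 0.9]
grip_width: 0.998
grip_force: 0.0
```

Call:
send_rows(targets=[0,0,0,-0.66,-0.68,0,1,0,0,0,-0.66,-0.68,0,1,0,0,0,-0.66,-0.68,0,1,0,0,0,-0.66,-0.68,0,1,0,0,0,0,0,0,1])

```text
time_s: 2.02
eef_pos: [495.4, -256.2, 229.9]
ee_rot: [-0.001, 0.195, 0.981, 0.0]
force: [0.3, 0.5, 0.0]
grip_width: 1.0
grip_force: 0.0
```

```bash
python3 - <<'E'
from rig import monitor, eyes
import cv2,pickle
from h import *
s=monitor.sense();print(s["time_s"],s["eef_pos"],s["ee_rot"],s["force"])
c=eyes.capture("wrist"); pickle.dump(c,open("pics/wrist1.pkl","wb")); cv2.imwrite("pics/wrist1.png",c["img"][:,:,::-1])
R=np.array(c["R"]);print(-R.T@c["t"]); print(proj(c,[494.5,-252.5,134]))
E
```

```text
2.025 [ 495.40737546 -256.20461845  229.86420323] [-7.49477286e-04  1.95231580e-01  9.80756857e-01  2.34468342e-04] [0.25178108 0.51777245 0.03957822]
[ 417.85317092 -224.35219299  372.2888666 ]
[320.16705588 234.64483663]
```

View pics/wrist1.png

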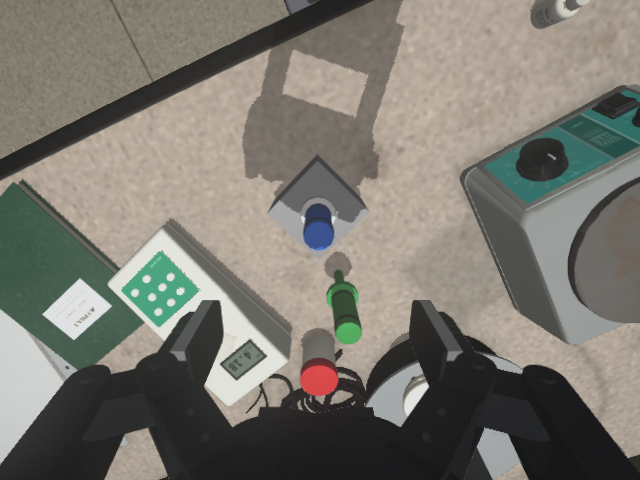

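The wrist view shows the blue handle's top at about (319,237), predicted (320,235), with the grey rest round it and the green decoy beyond at (345,300). The fingers will clear everything.

```bash
python3 - <<'E'
from h import *
np.set_printoptions(precision=1,suppress=True)
c=load("wrist1");im=c["img"]
cr=im[190:260,285:355].astype(int)
m=(cr[...,2]>cr[...,0]+50)
b=cr[...,2]*m
print(np.unique(b[b>0]//15*15,return_counts=True))
for th in (120,140,160):
    n,l,st,ce=cv2.connectedComponentsWithStats((b>th).astype(np.uint8))
    k=1+np.argmax(st[1:,4]);x,y,w,h,a=st[k];p=(285+x+(w-1)/2,190+y+(h-1)/2)
    print(th,w,h,a,ce[k]+[285,190],p,atz(c,p,134))
E
```

```text
(array([ 90, 105, 120, 135, 150, 165, 180, 195, 210]), array([  1,  16,  32, 574,   4,   7,  11,  10,   5]))
120 30 29 642 [318.3 235.7] (np.float64(318.5), np.float64(236.0)) [ 495.  -254.1  134. ]
140 26 20 307 [318.2 231. ] (np.float64(318.5), np.float64(232.5)) [ 492.4 -253.   134. ]
160 13 5 30 [320.5 248. ] (np.float64(321.0), np.float64(248.0)) [ 504.8 -256.   134. ]
```

Call:
send_rows(targets=[0,0,0,0.03,0.04,0.6,1,0,0,0,0,0,0.6,1,0,0,0,0,0,0.6,1,0,0,0,0,0,0.6,1,0,0,0,0,0,0,1], newtons=60)

```text
time_s: 2.7
eef_pos: [493.4, -248.6, 85.8]
ee_rot: [-0.002, 0.193, 0.981, 0.001]
force: [0.2, 1.0, 0.5]
grip_width: 1.002
grip_force: 0.0
```

Call:
send_rows(targets=[0,0,0,0,0,0,-1,0,0,0,0,0,0,-1,0,0,0,0,0,0,-1,0,0,0,0,0,0,-1,0,0,0,0,0,0,-1])

```text
time_s: 3.32
eef_pos: [494.8, -250.8, 88.2]
ee_rot: [0.001, 0.194, 0.981, -0.0]
force: [-1.6, 0.4, 7.0]
grip_width: 0.265
grip_force: 58.6
```

Call:
send_rows(targets=[0,0,0,0,0,0,-1,0,0,0,0,0,0,-1])

```text
time_s: 3.58
eef_pos: [494.8, -250.8, 88.2]
ee_rot: [0.001, 0.194, 0.981, -0.0]
force: [-0.8, 0.1, 6.6]
grip_width: 0.265
grip_force: 58.6
```

Call:
send_rows(targets=[0,0,0,0,0,-0.4,-1,0,0,0,0,0,-0.8,-1,0,0,0,0,0,-0.8,-1,0,0,0,0,0,-0.8,-1,0,0,0,0,0,0,-1])

```text
time_s: 4.2
eef_pos: [495.4, -251.1, 258.6]
ee_rot: [0.003, 0.194, 0.981, -0.001]
force: [0.3, -0.1, -3.1]
grip_width: 0.261
grip_force: 59.6
```

```bash
python3 - <<'E'
from rig import monitor, eyes
import cv2,pickle
from h import *
s=monitor.sense();print(s["time_s"],s["eef_pos"],s["ee_rot"],s["force"],s["grip_width"])
c=eyes.capture("wrist"); pickle.dump(c,open("pics/wrist2.pkl","wb"));a=c["img"][:,:,::-1]
e=s["eef_pos"];print(proj(c,[e[0],e[1],e[2]-80]),proj(c,[e[0],e[1],e[2]+46]))
d=eyes.capture("scene");pickle.dump(d,open("pics/scene2.pkl","wb"));p=proj(d,[e[0],e[1],e[2]-40]).astype(int);print(p,proj(d,[e[0],e[1],e[2]-80]))
x=d["img"][p[1]-60:p[1]+60,p[0]-40:p[0]+40,::-1]
cv2.imwrite("pics/c2.png",np.hstack([a[:,120:520],cv2.resize(x,(320,480),interpolation=cv2.INTER_CUBIC)]))
E
```

```text
4.2 [ 495.36418398 -251.09901921  258.59185352] [ 0.00289874  0.19365773  0.98106376 -0.00147488] [ 0.28099518 -0.10757281 -3.103325  ] 0.2610853683685904
[316.38882255 243.98057584] [316.41303904 369.43025267]
[373 288] [371.73463993 299.91278997]
```

View pics/c2.png

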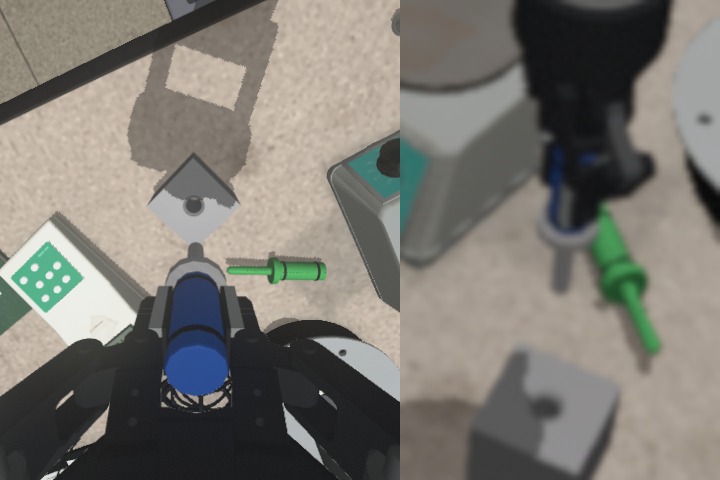

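The drift is held upright, rod tip near (314,246), handle top near (318,370), and the rest's hole is visible. The green decoy now lies on its side. I'll carry the drift to the stand.

Call:
send_rows(targets=[0,0,0,0.35,0.84,0,-1,0,0,0,0.35,0.84,0,-1,0,0,0,0.35,0.84,0,-1,0,0,0,0.35,0.84,0,-1,0,0,0,0.35,0.84,0,-1])

```text
time_s: 4.92
eef_pos: [492.2, 24.3, 253.4]
ee_rot: [-0.002, 0.194, 0.981, 0.0]
force: [1.0, 0.6, -1.1]
grip_width: 0.267
grip_force: 59.6
```

Call:
send_rows(targets=[0,0,0,0.35,0.84,0,-1,0,0,0,0.35,0.84,0,-1,0,0,0,0.35,0.84,0,-1,0,0,0,0.33,0.86,0,-1,0,0,0,0,0,0,-1])

```text
time_s: 5.55
eef_pos: [492.3, 244.4, 252.9]
ee_rot: [-0.002, 0.191, 0.981, -0.001]
force: [1.4, -0.7, -2.2]
grip_width: 0.262
grip_force: 59.8
```

```bash
python3 - <<'E'
from rig import monitor, eyes
import cv2,pickle
from h import *
s=monitor.sense();print(s["time_s"],s["eef_pos"],s["ee_rot"],s["force"],s["grip_width"])
e=s["eef_pos"]
out=[]
for n in("wrist","scene","top"):
    c=eyes.capture(n); pickle.dump(c,open(f"pics/{n}3.pkl","wb"))
    p=proj(c,[e[0],e[1],e[2]-100]);print(n,proj(c,[e[0],e[1],e[2]-80]),proj(c,[494,239.5,126]))
    w,h,f={"wrist":(50,75,4),"scene":(25,37,8),"top":(25,37,8)}[n]
    x,y=(p-[w,h]).astype(int);print(x,y,f)
    if n!="top":out.append(cv2.resize(c["img"][y:y+2*h,x:x+2*w,::-1],(400,600),interpolation=cv2.INTER_CUBIC))
cv2.imwrite("pics/c3.png",np.hstack(out))
E
```

```text
5.55 [492.3334469  244.35353564 252.86853475] [-1.96300995e-03  1.91497523e-01  9.81490941e-01 -6.14317878e-04] [ 1.385208   -0.74175637 -2.20317551] 0.2623377673340404
wrist [316.41439106 244.99674469] [311.89091232 229.41746025]
266 160 4
scene [250.00949507 190.65159402] [253.2981817  203.73649311]
225 159 8
top [237.33934427 262.74811206] [241.78595439 263.80282709]
213 226 8
```

View pics/c3.png

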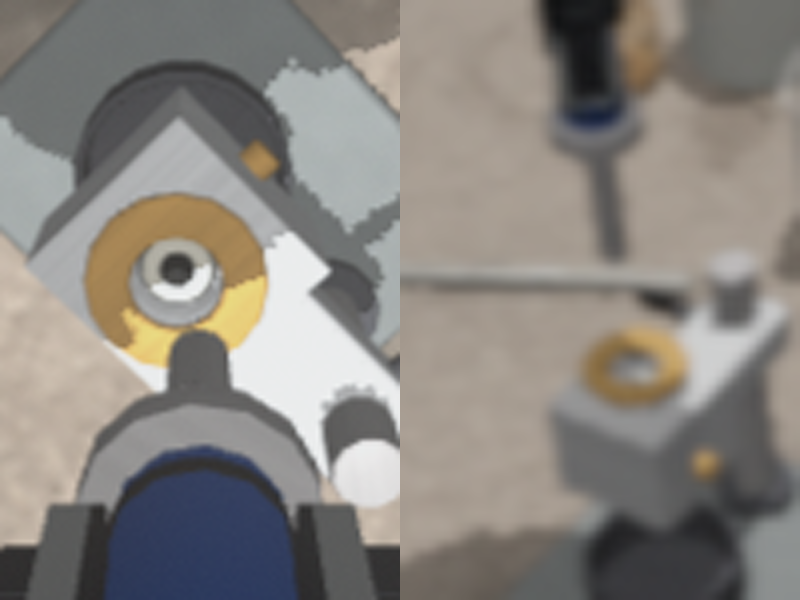

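The wrist crop shows the rod tip's near edge at (316.4,242.5) in line with the TCP. The ring's centre is at (309.9,230.1), with the white sleeve visible inside the bore. In the scene view the ring is at (254,204.2).

```bash
python3 - <<'E'
from h import *
from scipy.optimize import least_squares
np.set_printoptions(precision=1,suppress=True)
w,s,t=load("wrist3"),load("scene3"),load("top0")
obs=[(w,(309.9,230.1)),(s,(254.,204.2)),(t,(241.8,263.8))]
print(tri(obs),tri(obs[:2]),tri([obs[0],obs[2]]),tri(obs[1:]))
for z in(124,130,136):print(z,[atz(c,p,z)[:2] for c,p in obs])
for z in (124,130,136):
    X=atz(w,(309.9,230.1),z);print(z,331*40/(np.array(w["R"])@X+w["t"])[2])
# tip near edge 4 mm toward base along tool +x
e=np.array([492.3,244.4,172.7]);tx=np.array([-.925,.38,0])
for o in(-2,0,2):print(o,proj(w,e+tx*(4+o)))
# scene tip
print(proj(s,e),"seen",(225+(612-400+.5)/8-.5,159+262.5/8-.5))
E
```

```text
[494.5 238.3 125. ] [494.6 237.5 125. ] [493.2 238.5 130.1] [495.  239.5 123.5]
124 [array([494.5, 237.4]), array([495.5, 238.6]), array([494.2, 239.8])]
130 [array([492.8, 238.3]), array([492.4, 232.5]), array([493.6, 238.8])]
136 [array([491. , 239.1]), array([489.2, 226.4]), array([493.1, 237.9])]
124 46.39118816819962
130 47.439749191692464
136 48.536806753177224
-2 [316.5 242.2]
0 [316.5 239.6]
2 [316.5 237. ]
[250.  190.7] seen (251.0625, 191.3125)
```

Call:
send_rows(targets=[0,0,0,0,0,0,-1,0,0,0,0,0,0,-1,0,0,0,0,0,0,-1,0,0,0,0,0,0,-1])

```text
time_s: 6.2
eef_pos: [493.7, 241.4, 255.3]
ee_rot: [0.0, 0.194, 0.981, 0.0]
force: [-0.7, 0.9, -2.8]
grip_width: 0.262
grip_force: 59.8
```

Call:
send_rows(targets=[0,0,0,0,-0.05,0.3,-1,0,0,0,0,0,0.3,-1,0,0,0,0,0,0,-1,0,0,0,0,0,0,-1,0,0,0,0,0,0,-1])

```text
time_s: 6.82
eef_pos: [492.8, 238.9, 220.1]
ee_rot: [0.001, 0.194, 0.981, 0.0]
force: [-0.3, -0.6, -1.5]
grip_width: 0.267
grip_force: 59.8
```

```bash
python3 - <<'E'
from rig import monitor, eyes
import cv2,pickle
from h import *
s=monitor.sense();print(s["time_s"],s["eef_pos"],s["ee_rot"],s["force"],s["grip_width"])
e=s["eef_pos"]
out=[]
for n in("wrist","scene"):
    c=eyes.capture(n); pickle.dump(c,open(f"pics/{n}4.pkl","wb"))
    p=proj(c,[e[0],e[1],e[2]-80]);print(n,p,proj(c,[494.4,238,125]))
    w,h,f={"wrist":(50,75,4),"scene":(25,37,8)}[n]
    x,y=(p-[w,h]).astype(int);print(x,y,f)
    out.append(cv2.resize(c["img"][y:y+2*h,x:x+2*w,::-1],(400,600),interpolation=cv2.INTER_CUBIC))
cv2.imwrite("pics/c4.png",np.hstack(out))
E
```

```text
6.825 [492.7891728  238.90150566 220.13236857] [6.57775273e-04 1.93602949e-01 9.81079694e-01 3.16638471e-04] [-0.31061609 -0.58698186 -1.46674558] 0.26742964976008793
wrist [316.14476919 244.48139165] [315.81544452 239.69285745]
266 169 4
scene [252.50572095 200.32925596] [253.73636637 204.20546703]
227 163 8
```

View pics/c4.png

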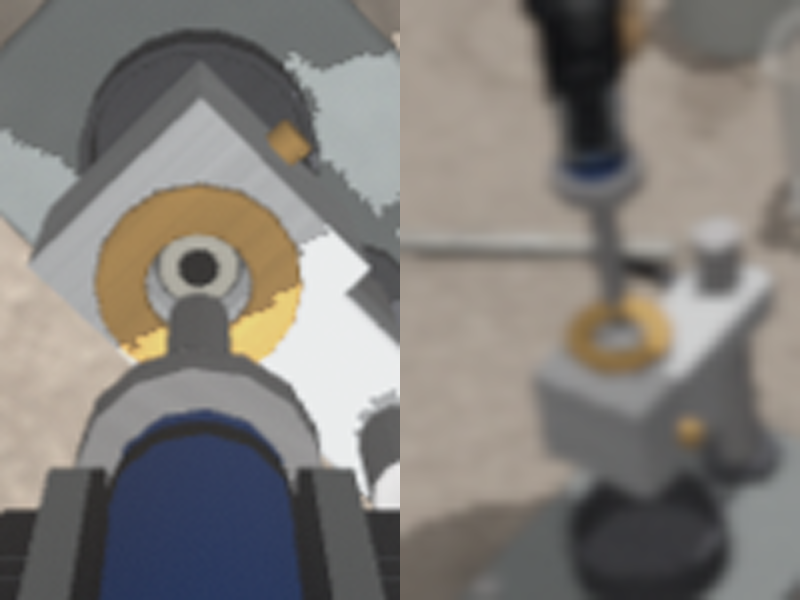

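The wrist crop shows the tip in line with the bore: ring centre (315.5,239.4), tip column 315.6, and the sleeve concentric below it. Both views agree within about 1 mm, so I descend.

Call:
send_rows(targets=[0,0,0,0,0,0.12,-1,0,0,0,0,0,0.12,-1,0,0,0,0,0,0.12,-1,0,0,0,0,0,0,-1])

```text
time_s: 7.42
eef_pos: [492.3, 238.7, 197.1]
ee_rot: [-0.0, 0.194, 0.981, -0.0]
force: [1.2, 0.3, -1.6]
grip_width: 0.262
grip_force: 60.2
```

Call:
send_rows(targets=[0,0,0,0,0,0.1,-1,0,0,0,0,0,0.1,-1,0,0,0,0,0,0.1,-1,0,0,0,0,0,0,-1])

```text
time_s: 7.92
eef_pos: [492.9, 238.9, 180.1]
ee_rot: [0.001, 0.194, 0.981, 0.0]
force: [1.0, 0.7, 0.3]
grip_width: 0.264
grip_force: 60.0
```

Call:
send_rows(targets=[0,0,0,0,0,0.1,-1,0,0,0,0,0,0.1,-1,0,0,0,0,0,0,-1])

```text
time_s: 8.3
eef_pos: [492.5, 238.8, 167.6]
ee_rot: [-0.0, 0.194, 0.981, -0.0]
force: [1.1, 0.5, -0.9]
grip_width: 0.271
grip_force: 60.1
```

```bash
python3 - <<'E'
from rig import monitor, eyes
import cv2,pickle
from h import *
s=monitor.sense();print(s["time_s"],s["eef_pos"],s["ee_rot"],s["force"],s["wrist_torque"])
e=s["eef_pos"]
c=eyes.capture("scene"); pickle.dump(c,open("pics/scene5.pkl","wb"))
x,y=(proj(c,[e[0],e[1],e[2]-80])-[40,37]).astype(int);print(x,y)
a=cv2.resize(c["img"][y:y+75,x:x+80,::-1],(640,600),interpolation=cv2.INTER_CUBIC)
cv2.imwrite("pics/c5.png",a)
E
```

```text
8.3 [492.48645309 238.77460968 167.5807151 ] [-6.43242364e-06  1.93681076e-01  9.81064545e-01 -5.21367574e-06] [ 1.10126859  0.53813079 -0.93035323] [ 0.01895862 -0.11826817 -0.04055613]
214 176
```

View pics/c5.png

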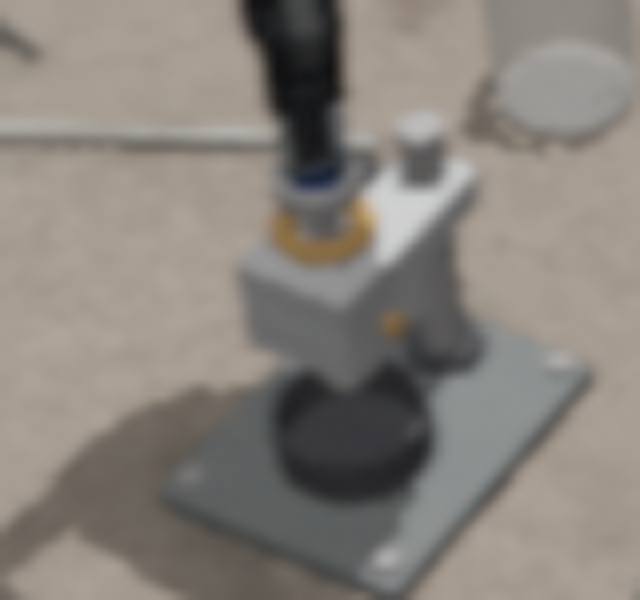

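Call:
send_rows(targets=[0,0,0,0,0,0.1,-1])

```text
time_s: 8.48
eef_pos: [492.7, 238.8, 162.0]
ee_rot: [0.0, 0.194, 0.981, 0.0]
force: [0.4, 0.5, -1.5]
grip_width: 0.262
grip_force: 59.9
```

Call:
send_rows(targets=[0,0,0,0,0,0.1,-1])

```text
time_s: 8.6
eef_pos: [492.1, 238.7, 154.9]
ee_rot: [-0.001, 0.194, 0.981, -0.0]
force: [-0.0, 0.2, -2.2]
grip_width: 0.266
grip_force: 59.9
```

```bash
python3 - <<'E'
from h import *
c=load("scene5");e=[492.5,238.8,167.6]
f=lambda z:(proj(c,[494.2,238.0,z])-[214,176])*8
print("collar143",f(143.4),"top151",f(151.4),"ring125",f(125),"tip87",f(87))
E
```

```text
collar143 [311.71047243 187.37825079] top151 [309.1918105  170.39630343] ring125 [317.42510085 225.87802624] tip87 [328.89194856 303.00252157]
```

Call:
send_rows(targets=[0,0,0,0,0,0.05,-1,0,0,0,0,0,0,-1])

```text
time_s: 8.85
eef_pos: [492.4, 238.8, 152.4]
ee_rot: [-0.0, 0.194, 0.981, -0.0]
force: [-0.1, -0.0, -1.7]
grip_width: 0.265
grip_force: 60.0
```

Call:
send_rows(targets=[0,0,0,0,0,0.03,-1,0,0,0,0,0,0,-1])

```text
time_s: 9.1
eef_pos: [492.7, 238.8, 151.6]
ee_rot: [0.0, 0.194, 0.981, 0.0]
force: [-2.8, -1.2, 4.5]
grip_width: 0.265
grip_force: 60.5
```

Call:
send_rows(targets=[0,0,0,0,0,0.02,-1,0,0,0,0,0,0,-1])

```text
time_s: 9.35
eef_pos: [492.7, 238.8, 151.0]
ee_rot: [0.001, 0.194, 0.981, 0.0]
force: [-4.3, -2.2, 9.1]
grip_width: 0.26
grip_force: 60.7
```

Call:
send_rows(targets=[0,0,0,0,0,0.01,-1,0,0,0,0,0,0,-1])

```text
time_s: 9.6
eef_pos: [492.7, 238.8, 150.6]
ee_rot: [0.001, 0.194, 0.981, 0.0]
force: [-6.0, -2.6, 10.7]
grip_width: 0.264
grip_force: 60.7
```

Call:
send_rows(targets=[0,0,0,0,0,0.01,-1,0,0,0,0,0,0,-1,0,0,0,0,0,0,-1])

```text
time_s: 9.98
eef_pos: [492.8, 238.8, 150.3]
ee_rot: [0.001, 0.194, 0.981, 0.0]
force: [-4.8, -2.4, 14.0]
grip_width: 0.265
grip_force: 61.0
```

Call:
send_rows(targets=[0,0,0,0,0,0,-1,0,0,0,0,0,0,-1,0,0,0,0,0,0,-1,0,0,0,0,0,0,-1,0,0,0,0,0,0,-1])

```text
time_s: 10.6
eef_pos: [492.8, 238.8, 150.3]
ee_rot: [0.001, 0.194, 0.981, 0.0]
force: [-5.8, -2.7, 14.1]
grip_width: 0.265
grip_force: 61.0
```

Call:
send_rows(targets=[0,0,0,0,0,0,-1,0,0,0,0,0,0,-1,0,0,0,0,0,0,-1,0,0,0,0,0,0,-1,0,0,0,0,0,0,-1])

```text
time_s: 11.22
eef_pos: [492.7, 238.8, 150.3]
ee_rot: [0.001, 0.194, 0.981, 0.0]
force: [-6.7, -2.0, 13.3]
grip_width: 0.264
grip_force: 61.0
```

```bash
python3 - <<'E'
from rig import eyes
import cv2
from h import *
c=eyes.capture("scene");t=eyes.capture("top")
f=lambda im,x,y:cv2.resize(im[y:y+75,x:x+50,::-1],(400,600),interpolation=cv2.INTER_CUBIC)
print(proj(c,[494.3,238,14]))
cv2.imwrite("pics/c6.png",np.hstack([f(c["img"],230,185),f(t["img"],395,190)]))
E
```

```text
[257.74326605 231.32366723]
```

View pics/c6.png

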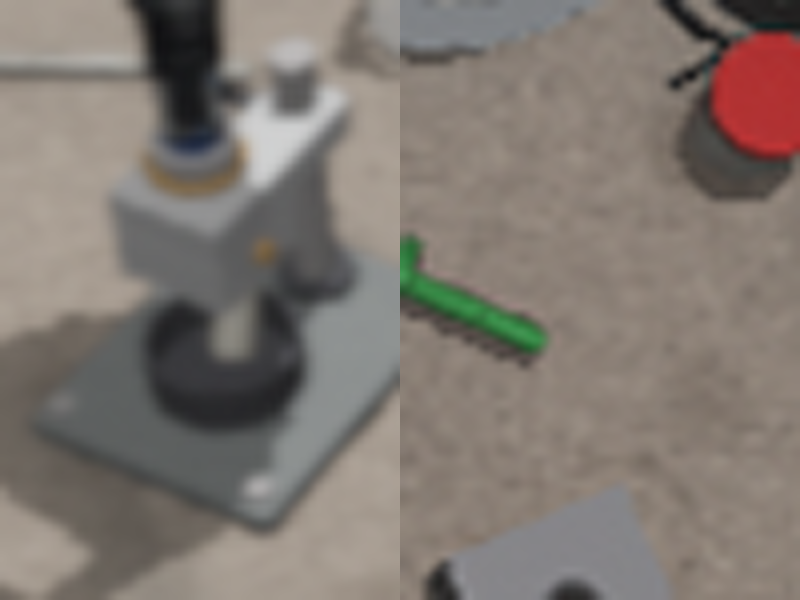

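The scene view shows the white sleeve out of the bore and standing in the cup near (235,340), with the collar down on the ring. The jar is in place, and the rest's hole is free for the return. About 15 N has been held for over 1 s, so I withdraw.

Call:
send_rows(targets=[0,0,0,0,0,-0.1,-1,0,0,0,0,0,-0.4,-1,0,0,0,0,0,-0.6,-1,0,0,0,0,0,-0.7,-1,0,0,0,0,0,0,-1])

```text
time_s: 11.95
eef_pos: [493.5, 239.1, 259.3]
ee_rot: [0.003, 0.194, 0.981, 0.001]
force: [0.4, 0.4, -2.7]
grip_width: 0.261
grip_force: 60.1
```

Call:
send_rows(targets=[0,0,0,-0.35,-0.84,0,-1,0,0,0,-0.35,-0.84,0,-1,0,0,0,-0.35,-0.84,0,-1,0,0,0,-0.35,-0.84,0,-1,0,0,0,-0.35,-0.84,0,-1])

```text
time_s: 12.58
eef_pos: [493.2, -35.8, 255.2]
ee_rot: [-0.001, 0.194, 0.981, 0.0]
force: [0.4, -0.3, -1.7]
grip_width: 0.268
grip_force: 59.9
```

Call:
send_rows(targets=[0,0,0,-0.35,-0.84,0,-1,0,0,0,-0.35,-0.84,0,-1,0,0,0,-0.35,-0.84,0,-1,0,0,0,-0.31,-0.8,0,-1,0,0,0,0,0,0,-1])

```text
time_s: 13.2
eef_pos: [492.7, -252.2, 254.4]
ee_rot: [-0.001, 0.196, 0.981, 0.0]
force: [-0.6, 1.1, -1.4]
grip_width: 0.265
grip_force: 60.1
```

Call:
send_rows(targets=[0,0,0,0,0,0.4,-1,0,0,0,0,0,0.4,-1,0,0,0,0,0,0.4,-1,0,0,0,0,0,0,-1,0,0,0,0,0,0,-1])

```text
time_s: 13.82
eef_pos: [493.9, -249.2, 185.2]
ee_rot: [0.0, 0.193, 0.981, -0.0]
force: [0.5, -0.5, -2.3]
grip_width: 0.267
grip_force: 60.1
```

```bash
python3 - <<'E'
from rig import monitor, eyes
import cv2,pickle
from h import *
s=monitor.sense();e=s["eef_pos"];print(e)
c=eyes.capture("wrist");pickle.dump(c,open("pics/wrist7.pkl","wb"));w2=load("wrist2")
print("w2 pt",atz(w2,(313,205),64)[:2])
print("tip",proj(c,[e[0]+2,e[1]-.8,e[2]-80]),"hole",proj(c,[494,-251.5,64]))
f=lambda im,x,y:cv2.resize(im[y:y+100,x:x+66,::-1],(396,600),interpolation=cv2.INTER_CUBIC)
cv2.imwrite("pics/c7.png",np.hstack([f(c["img"],283,180),f(w2["img"],283,155)]))
E
```

```text
[ 493.93917534 -249.23810506  185.17899568]
w2 pt [ 494.33140161 -254.49067242]
tip [316.21002964 247.31279411] hole [313.65230237 228.08337443]
```

View pics/c7.png

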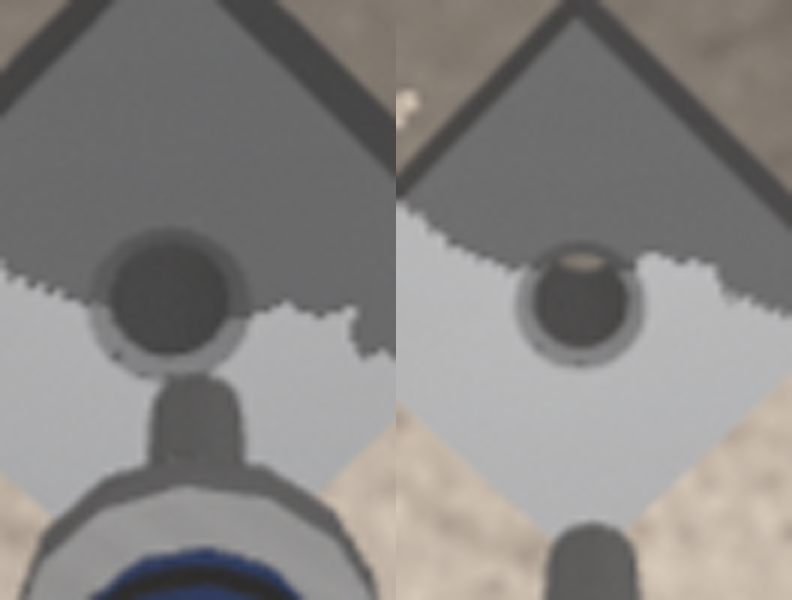

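The crop shows the hole mouth at (310.8,230.1) and the rod tip at column 315.1, near edge at row 242.1, so a shift of a few mm is needed.

```bash
python3 - <<'E'
from h import *
c=load("wrist7");w2=load("wrist2")
h=atz(c,(310.8,230.1),64);print(h,atz(w2,(313.2,205.1),64))
tx=np.array([-.925,.38,0]);ty=np.array([.38,.925,0])
# tip centre: near edge seen 4 mm toward camera along tool x
tip=atz(c,(315.1,242.1),105.2)-4*tx;print(tip)
d=h-tip;print(d, d@tx/60,d@ty/60)
E
```

```text
[ 494.73151442 -254.38835862   64.        ] [ 494.50996737 -254.33865704   64.        ]
[ 495.63010928 -250.77035678  105.2       ]
[ -0.89859486  -3.61800184 -41.2       ] -0.00906067425823555 -0.061468629119515374
```

Call:
send_rows(targets=[0,0,0,-0.01,-0.06,0,-1,0,0,0,0,0,0.3,-1,0,0,0,0,0,0.3,-1,0,0,0,0,0,0.2,-1,0,0,0,0,0,0,-1])

```text
time_s: 14.5
eef_pos: [492.6, -253.1, 136.2]
ee_rot: [-0.0, 0.194, 0.981, 0.0]
force: [0.6, -0.2, -1.7]
grip_width: 0.264
grip_force: 60.1
```

Call:
send_rows(targets=[0,0,0,0,0,0.3,-1,0,0,0,0,0,0.25,-1,0,0,0,0,0,0.1,-1,0,0,0,0,0,0,-1,0,0,0,0,0,0,-1])

```text
time_s: 15.12
eef_pos: [493.1, -253.3, 98.1]
ee_rot: [0.0, 0.194, 0.981, -0.0]
force: [0.0, -0.1, -2.3]
grip_width: 0.265
grip_force: 60.1
```

Call:
send_rows(targets=[0,0,0,0,0,0.08,-1,0,0,0,0,0,0.03,-1,0,0,0,0,0,0,-1])

```text
time_s: 15.5
eef_pos: [492.8, -253.0, 90.8]
ee_rot: [-0.0, 0.194, 0.981, 0.0]
force: [0.2, 0.1, -2.2]
grip_width: 0.264
grip_force: 60.1
```

Call:
send_rows(targets=[0,0,0,0,0,0.03,-1,0,0,0,0,0,0,-1])

```text
time_s: 15.75
eef_pos: [492.8, -253.0, 89.0]
ee_rot: [-0.0, 0.194, 0.981, 0.0]
force: [0.6, 0.4, -2.5]
grip_width: 0.266
grip_force: 60.1
```

Call:
send_rows(targets=[0,0,0,0,0,0.02,-1,0,0,0,0,0,0,-1])

```text
time_s: 16.0
eef_pos: [492.9, -253.1, 88.2]
ee_rot: [0.0, 0.194, 0.981, -0.0]
force: [-0.6, 0.9, 2.7]
grip_width: 0.262
grip_force: 60.6
```

Call:
send_rows(targets=[0,0,0,0,0,0.01,-1,0,0,0,0,0,0,-1])

```text
time_s: 16.25
eef_pos: [493.0, -253.2, 88.2]
ee_rot: [0.0, 0.194, 0.981, -0.0]
force: [-3.1, 1.4, 7.7]
grip_width: 0.269
grip_force: 61.1
```

Call:
send_rows(targets=[0,0,0,0,0,0,0.4,0,0,0,0,0,0,0.4,0,0,0,0,0,0,0.4,0,0,0,0,0,0,0.4,0,0,0,0,0,0,0.4])

```text
time_s: 16.88
eef_pos: [492.8, -253.1, 87.3]
ee_rot: [-0.0, 0.194, 0.981, -0.0]
force: [-0.3, -0.2, 0.9]
grip_width: 0.701
grip_force: 0.0
```

Call:
send_rows(targets=[0,0,0,0,0,-0.3,0.4,0,0,0,0,0,-0.6,0.4,0,0,0,0,0,-0.8,0.4,0,0,0,0,0,-0.8,0.4,0,0,0,0,0,0,0.4])

```text
time_s: 17.5
eef_pos: [493.8, -253.8, 240.9]
ee_rot: [0.003, 0.194, 0.981, -0.002]
force: [-0.1, -0.8, -1.2]
grip_width: 0.699
grip_force: 0.0
```

```bash
python3 - <<'E'
from rig import monitor, eyes
from h import *
np.set_printoptions(precision=1,suppress=True)
s=monitor.sense();print(s["time_s"],s["eef_pos"],s["grip_width"],s["force"])
c=eyes.capture("wrist");im=c["img"].astype(int)
p=proj(c,[494.6,-254.3,134]);x,y=p.astype(int)-35
cr=im[y:y+70,x:x+70];m=((cr[...,2]>cr[...,0]+50)&(cr[...,2]>120)).astype(np.uint8)
n,l,st,ce=cv2.connectedComponentsWithStats(m);k=1+np.argmax(st[1:,4])
X,Y,w,h,a=st[k];q=(x+X+(w-1)/2,y+Y+h-1-w/2+.5);print("pred",p,"box",st[k],"top",q,atz(c,q,134))
# bystanders: change between first and present views
for nm in("top","scene"):
    d=eyes.capture(nm);o=load(nm+"0")["img"].astype(int);df=(np.abs(d["img"].astype(int)-o).max(2)>30).astype(np.uint8)
    for b,P in dict(bottle=(408.5,20.5,40),jar=(676.8,-328.6,50),beaker=(682.2,365.6,50),rest=(494,-253,100),ring=(494,238,125)).items():
        u,v=proj(d,P).astype(int);print(nm,b,df[v-14:v+14,u-10:u+10].sum(),end="; ")
E
```

```text
17.5 [ 493.8 -253.8  240.9] 0.6991790103084209 [-0.1 -0.8 -1.2]
pred [316.2 232.8] box [ 21  22  29  27 605] top (np.float64(316.0), np.float64(231.0)) [ 493.2 -253.9  134. ]
top bottle 0; top jar 12; top beaker 0; top rest 278; top ring 22; scene bottle 0; scene jar 0; scene beaker 212; scene rest 136; scene ring 136;
```

```bash
python3 -c "
from rig import job
print(job.finish_job())"
```

```text
the job is handed in; nothing more can be done
None
```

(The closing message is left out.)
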